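# Fetch the tofu tub from behind the soy-milk jars

### The job

A customer wants the tofu tub that is hemmed in at the back of the display tray: first move all three soy-milk jars onto the grey metal side tray, then set the tub down in the middle of the wooden order board while the jars wait there, and only then put each jar back, centred on the coaster of its own lid's colour. Keep the jars and the tub upright throughout, and leave the black deli box where it is.

Things in the scene. Friction and masses are not known exactly. Their poses are not given: they have to be found in the camera images.
- jar_red: Loose soy-milk jar: plain upright cylinder, 52 mm diameter, 110 mm tall, cream with a red lid (the top 22 mm, same diameter) and a white band; about 0.25 kg. Origin: centre of its underside, z up. It starts upright on one of the three coasters, not necessarily its own.
- jar_green: Loose soy-milk jar: plain upright cylinder, 52 mm diameter, 110 mm tall, cream with a green lid (the top 22 mm, same diameter) and a white band; about 0.25 kg. Origin: centre of its underside, z up. It starts upright on one of the three coasters, not necessarily its own.
- jar_blue: Loose soy-milk jar: plain upright cylinder, 52 mm diameter, 110 mm tall, cream with a blue lid (the top 22 mm, same diameter) and a white band; about 0.25 kg. Origin: centre of its underside, z up. It starts upright on one of the three coasters, not necessarily its own.
- pad_red: Fixed round red coaster, 76 mm diameter, 2 mm thick, lying on the black deck of the display tray; the target for the jar with the red lid. A jar starts on it, so only its rim shows. Origin: centre of its underside, on the deck; its top is 2 mm higher.
- pad_green: Fixed round green coaster, 76 mm diameter, 2 mm thick, lying on the black deck of the display tray; the target for the jar with the green lid. A jar starts on it, so only its rim shows. Origin: centre of its underside, on the deck; its top is 2 mm higher.
- pad_blue: Fixed round blue coaster, 76 mm diameter, 2 mm thick, lying on the black deck of the display tray; the target for the jar with the blue lid. A jar starts on it, so only its rim shows. Origin: centre of its underside, on the deck; its top is 2 mm higher.
- tub: The wanted thing: loose rounded-square tofu tub, 62 x 62 mm along its x and y, 44 mm high, straight sides, cream with white lid and paper label, about 0.18 kg. Origin: centre of its underside. It starts on the black deck (10 mm above the work surface), hemmed in by the jars, whose centres lie about 85 mm to its left, its right and in front; a 33 mm high curb is 77 mm behind its centre.
- side_tray: Fixed flat grey metal tray without rim, 280 mm along its x, 130 mm along its y, 8 mm thick, the side area for the jars; left or right of the display tray. Origin: centre of its underside; its top is 8 mm higher.
- board: Fixed flat light-wood order board, 130 x 130 mm, 12 mm thick, a dark line near its edge; on the other side of the display tray from the metal tray. Origin: centre of its underside; its top is 12 mm higher.
- deli_box: Bystander: loose low black deli box with brown filling and a paper strip, 56 x 70 mm, 36 mm high, standing in one of the display tray's front corners (a white paper ticket stand, fixed, 42 mm high, is in the other). Origin: centre of its underside.
Things that resemble listed ones, but are neither listed nor needed, are in the scene too. Leave any purple or yellow look-alike of the jar_green alone. Leave any pink look-alike of the jar_blue alone.

How it is judged:
By the outcome, as a careful person would: the job done as asked, in the order asked, and still so for the second after the job is handed in, with the robot touching nothing.
It also fails if it takes over 147 s, if anything falls off the work surface, if the arm or the gripper's body presses on something with over 40 N, if the wrist force passes 120 N, or if a joint passes its speed limit or range.

### The arm

A 6-joint arm with a two-finger parallel gripper is mounted at the origin on the work surface. World frame = base frame: x ahead of the robot, y to its left, z up, the work surface at z = 0. Lengths are in m, angles in rad, forces in N, time in s.
With the tool pointing down it reaches from about 0.275 to 0.875 m from the base axis. Payload 12.5 kg.
Tool frame: the origin (TCP) lies on the centre line of the jaws, within the pads' length; the fingertips stand r.finger_overhang ahead of it and the grasp point (between the pads) lies 3 mm ahead of it (r.finger_overhang is the distance from the TCP to the fingertips, in m); z points along the fingers, y is the direction in which the jaws open and shut (so a half turn about z gives the same grasp; the last joint's range is limited). The gripper opens to 85 mm and grips with 20 to 120 N. Pads are 22 mm wide; open, the fingers measure 114 mm over their backs; the gripper's body (76 mm by 85 mm) begins 54 mm behind the grasp point. The pads swing forward as they close: fully open they stand 13 mm farther back than shut.
Start: joints at [-1.294, 0.351, 1.652, -0, 1.139, -0.085], TCP at [0.195, -0.514, 0.253] pointing down, gripper open.
Joint ranges: [-2.75, 2.75], [-0.79, 2.1], [0.01, 2.65], [-1.57, 4.71], [0.07, 3.14], [-2.87, 2.87]. Speed limits (rad/s): [2.22, 2.22, 2.79, 3.14, 3.14, 3.14].

### API

Orientations are given as a unit quaternion [x, y, z, w].
In Python, from cell import r, optics gives the robot as it stands. The module is installed in compiled form; this text tells all that it offers. Calls block until the motion is done:
- r.move_to(position, orientation): joint-space move of the TCP to a pose.
- r.move_linear(position, rot=None, vel=0.15): straight line of the TCP; rot=None keeps the orientation; vel is the mean speed in m/s.
- r.set_joints(angles): joint-space move.
- r.set_gripper(opening, squeeze=None): opening from 0.0 (shut) to 1.0 (fully open); squeeze is the grip in N (None keeps the last); returns when the fingers have stopped.
- r.sleep(seconds).
- r.inverse_kinematics(position, orientation): joint angles nearest the present ones, or None.
- optics.get_image(name): name is "scene" or "top" or "wrist"; returns a dict with "pixels" (420x560x3 uint8, red, green, blue), "depth" (420x560 float32, m along the optical axis (not along the pixel's ray), 0 where there is no reading), "fx", "fy", "cx", "cy" (pixels), "D" ([k1, k2, p1, p2, k3] as OpenCV has them; the pictures are not rectified), "camera_from_world" (4x4, takes a point from world to camera coordinates); the wrist camera has in their place "mount" (4x4, takes a point from camera to tool coordinates, whose origin is the TCP and whose axes are the flange's). Camera axes: x right, y down, z forward; pixel columns grow to the right and rows downward; lengths in m; the calibration is good to about 2 mm. A picture is of the moment at which its call begins: read the wrist's pose just before it.
A pose or a line that the arm cannot do raises r.PlanningError and nothing moves.
- r.hand_in(): hands the job in, once; it reports no verdict.
Readings, each from a call of its own:
- r.current_t(): time.
- r.current_q(): joint angles.
- r.current_qvel(): joint speeds.
- r.current_effort(): joint torques, N m.
- r.current_tool_pos(): TCP position.
- r.current_ee_rot(): TCP orientation.
- r.current_contact_force(): force on the tool from outside, world axes, zero at the start.
- r.current_torque(): the same for the moment, N m.
- r.current_opening(): opening from 0.0 (shut) to 1.0 (fully open).
Only numpy, scipy, OpenCV 4.12 (cv2) and the standard library are available. Lean on these libraries where they do the work, as an engineer would, in place of code of your own. Each camera call takes 0.05 s, during which the arm holds its last target.

## Working session

There is one attempt and no reset: what is moved stays moved. The work goes in short steps, each a Python script; the robot and the scene stay as the last script left them, time stands still between calls to the robot, and variables do not carry over. Pictures are saved under pics/ and viewed, and the job is handed in when it is done.

```bash
mkdir -p pics; ls
python3 - <<'E'
from cell import r, optics
import cv2
print(r.current_t(), r.finger_overhang, r.current_ee_rot(), r.current_opening())
for n in ("scene","top"):
    im=optics.get_image(n); cv2.imwrite(f"pics/{n}0.png",im["pixels"][:,:,::-1])
    print(n,im["fx"],im["cx"],im["cy"],im["D"],im["camera_from_world"].round(3).tolist(),im["depth"].min(),im["depth"].max())
print(r.current_t())
E
```

```text
pics
0.0 0.022 [ 9.83686492e-01  1.79890396e-01 -4.50808258e-05 -5.73646245e-04] 1.0036492252026568
scene 403.5367354344287 282.46279955508817 208.43715264857056 [-0.02683754  0.          0.          0.          0.        ] [[-0.286, 0.958, 0.009, 0.154], [0.563, 0.175, -0.807, -0.292], [-0.775, -0.226, -0.59, 1.31], [0.0, 0.0, 0.0, 1.0]] 0.0 3.5334525
top 419.8305588947373 278.49509185392304 213.75279549644273 [0.04488041 0.         0.         0.         0.        ] [[0.02, -1.0, 0.019, -0.029], [-0.99, -0.022, -0.137, 0.601], [0.138, -0.016, -0.99, 0.884], [0.0, 0.0, 0.0, 1.0]] 0.0 1.8884845
0.1
```

View pics/scene0.png

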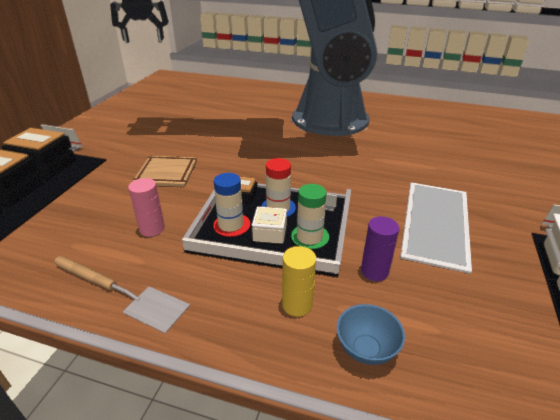

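View pics/top0.png

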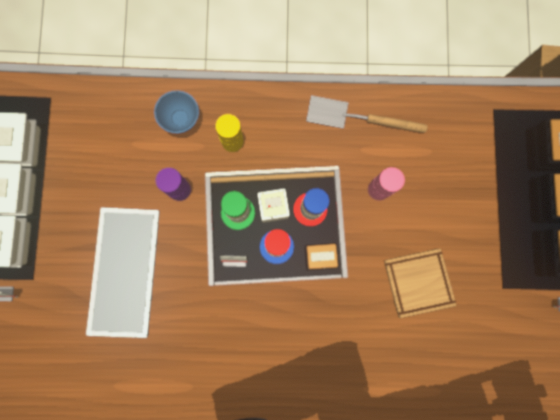

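The top view shows the green jar (235,203) on the green coaster, blue jar (316,200) on red, and red jar (277,241) on blue. The tub is at (273,205), the metal tray at (123,272) and the board at (420,282). Purple, yellow and pink look-alikes stand outside the display tray. Next I'll measure these.

```bash
cat > h.py <<'E'
from cell import r, optics
import numpy as np, cv2
def K(im): return np.array([[im["fx"],0,im["cx"]],[0,im["fy"],im["cy"]],[0,0,1.]])
def rays(im,uv):
    p=cv2.undistortPoints(np.asarray(uv,float).reshape(-1,1,2),K(im),np.array(im["D"],float)).reshape(-1,2)
    return np.c_[p,np.ones(len(p))]
def plane(im,uv,z):
    T=im["camera_from_world"];R=T[:3,:3];c=-R.T@T[:3,3]
    d=rays(im,uv)@R
    return c+d*((z-c[2])/d[:,2])[:,None]
def cloud(im):
    v,u=np.mgrid[0:420,0:560]; ra=rays(im,np.c_[u.ravel(),v.ravel()])
    T=im["camera_from_world"];P=(ra*im["depth"].reshape(-1,1)-T[:3,3])@T[:3,:3]
    P[im["depth"].ravel()==0]=np.nan
    return P.reshape(420,560,3)
def hsv(im): return cv2.cvtColor(im["pixels"],cv2.COLOR_RGB2HSV)
def cmask(im,col):
    h,s,v=cv2.split(hsv(im)); g=(s>150)&(v>50)
    if col=="red": return g&((h<6)|(h>174))
    if col=="green": return g&(h>48)&(h<78)
    if col=="blue": return g&(h>105)&(h<125)
def biggest(m):
    n,l,st,c=cv2.connectedComponentsWithStats(m.astype(np.uint8)); i=1+np.argmax(st[1:,4]); return l==i
def contour(m): 
    cs,_=cv2.findContours(m.astype(np.uint8),cv2.RETR_EXTERNAL,cv2.CHAIN_APPROX_NONE); return max(cs,key=cv2.contourArea).reshape(-1,2)
def circ_fit(P,R):
    from scipy.optimize import least_squares
    s=least_squares(lambda c:np.hypot(P[:,0]-c[0],P[:,1]-c[1])-c[2],[*P[:,:2].mean(0),R],loss='soft_l1',f_scale=.001)
    return s.x
E
python3 - <<'E'
from h import *
for n in ("top","scene"):
    im=optics.get_image(n);P=cloud(im);np.save(f"{n}_P.npy",P)
    for c in ("red","green","blue"):
        m=cmask(im,c)&(abs(P[...,2]-.122)<.006)
        Q=P[m]; 
        if len(Q)<10: print(n,c,"few");continue
        b=biggest(m);Q=P[b]; uv=contour(b)
        W=plane(im,uv,.122)
        print(n,c,b.sum(),"depth med z",np.median(Q[:,2]).round(4),"minmax mid",((Q.min(0)+Q.max(0))/2).round(4),"ext",np.ptp(Q,axis=0).round(3),"circ",cv2.minEnclosingCircle(W[:,:2].astype(np.float32)))
        mp=cmask(im,c)&(abs(P[...,2]-.012)<.005)
        ys,xs=np.nonzero(mp); print("   pad",mp.sum(),np.nanmin(P[mp],0).round(3),np.nanmax(P[mp],0).round(3))
    h,s,v=cv2.split(hsv(im))
    # board, tray, tub, deli by height
    if n=="top":
        inr=lambda x0,x1,y0,y1:(np.mgrid[0:420,0:560][1]>=x0)&(np.mgrid[0:420,0:560][1]<x1)&(np.mgrid[0:420,0:560][0]>=y0)&(np.mgrid[0:420,0:560][0]<y1)
        def rect(name,m,z):
            b=biggest(m&True);uv=contour(b);W=plane(im,uv,z)[:,:2]
            (c,sz,a)=cv2.minAreaRect((W*1000).astype(np.float32)); print(name,"c",np.round(c,1),"size",np.round(sz,1),"ang",round(a,1),"z",np.nanmedian(P[b][:,2]).round(4))
        rect("tub",inr(245,300,180,230)&(abs(P[...,2]-.054)<.008),.054)
        rect("deli",inr(300,345,235,280)&(P[...,2]>.035),.046)
        rect("tray",inr(75,175,195,350)&(s<60)&(v>90),.008)
        rect("board",inr(370,470,240,330)&(P[...,2]>.007),.012)
        rect("ticket",inr(215,255,245,275)&(P[...,2]>.03),.05)
        rect("purple",inr(150,200,160,210)&(P[...,2]>.09),.11)
        rect("pink",inr(360,420,160,210)&(P[...,2]>.09),.11)
        rect("yellow",inr(210,250,105,160)&(P[...,2]>.09),.11)
        d=inr(195,355,160,290)&(abs(P[...,2]-.01)<.004)&(v<60); rect("deck",d,.01)
E
```

```text
top red 496 depth med z 0.1223 minmax mid [ 0.5346 -0.0127  0.1224] ext [0.05  0.048 0.008] circ ((0.5345722436904907, -0.012589063495397568), 0.02572915144264698)
   pad 343 [ 0.581 -0.125  0.007] [ 0.653 -0.049  0.017]
top green few
top blue 303 depth med z 0.1223 minmax mid [ 0.6192 -0.0907  0.1229] ext [0.044 0.043 0.009] circ ((0.619662880897522, -0.0901430994272232), 0.022252913564443588)
   pad 17 [ 0.501 -0.024  0.011] [0.527 0.019 0.016]
tub c [621.5  -3.2] size [61.9 61.5] ang 10.3 z 0.0549
deli c [ 511.2 -110.5] size [54.5 67.8] ang 5.3 z 0.0464
tray c [470.9 324.7] size [131.8 280.4] ang 88.4 z 0.0087
board c [ 458.9 -333.2] size [130.9 132.3] ang 13.6 z 0.0123
ticket c [502.7  80.2] size [56.2  7.8] ang 88.1 z 0.0431
purple c [656.7 210.7] size [55.9 48.8] ang 46.3 z 0.1102
pink c [ 668.8 -244.2] size [50.3 57.5] ang 34.8 z 0.1098
yellow c [773.9  94.6] size [54.2 50.1] ang 1.8 z 0.1099Traceback (most recent call last):
  File "<stdin>", line 28, in <module>
  File "<stdin>", line 18, in rect
  File "h.py", line 23, in biggest
    n,l,st,c=cv2.connectedComponentsWithStats(m.astype(np.uint8)); i=1+np.argmax(st[1:,4]); return l==i
                                                                       ~~~~~~~~~^^^^^^^^^^
    return _wrapfunc(a, 'argmax', axis=axis, out=out, **kwds)
    return bound(*args, **kwds)
ValueError: attempt to get argmax of an empty sequence
```

Run:
```python
from h import *
def go(n):
    im=optics.get_image(n);P=cloud(im)
    for nm,(x,y) in dict(red=(.5345,-.0125),green=(.61,.08),blue=(.62,-.09)).items():
        m=(abs(P[...,2]-.122)<.006)&(np.hypot(P[...,0]-x,P[...,1]-y)<.05)
        b=biggest(m);W=plane(im,contour(b),.122)[:,:2]
        (c,R)=cv2.minEnclosingCircle(W.astype(np.float32)); M=cv2.fitEllipse((W*1000).astype(np.float32))
        print(n,nm,np.round(c,4),round(R,4),"ell",np.round(M[0],1),np.round(M[1],1),"cent",P[b].mean(0).round(4), hsv(im)[b].mean(0).round())
    if n=="top":
        for uv in ((226,215),(302,214),(276,262)): print(uv,hsv(im)[uv[1],uv[0]],P[uv[1],uv[0]].round(4))
    z=P[...,2]; 
    for nm,(x,y,zz) in dict(tub=(.6215,-.003,.054),board=(.459,-.333,.012),deli=(.511,-.11,.046)).items():
        m=(abs(z-zz)<.004)&(np.hypot(P[...,0]-x,P[...,1]-y)<.1)
        if nm=="board": m=(z>.006)&(np.hypot(P[...,0]-x,P[...,1]-y)<.12)&(z<.02)
        b=biggest(m);W=plane(im,contour(b),zz)[:,:2];c,sz,a=cv2.minAreaRect((W*1000).astype(np.float32));print(n,nm,np.round(c,1),np.round(sz,1),round(a,1))
go("top");go("scene")
```

```text
top red [ 0.5344 -0.0127] 0.0259 ell [534.4 -12.7] [49.3 50.1] cent [ 0.5343 -0.0127  0.1223] [ 17. 178. 232.]
top green [0.6094 0.0764] 0.0261 ell [609.6  76.2] [49.9 49.9] cent [0.6095 0.0762 0.1223] [ 63. 139. 190.]
top blue [ 0.6191 -0.089 ] 0.0263 ell [619.5 -89.5] [49.6 50.7] cent [ 0.6193 -0.0895  0.1221] [112. 145. 188.]
(226, 215) [ 59 101 177] [0.5998 0.1026 0.0144]
(302, 214) [  7 133 175] [ 0.6048 -0.069   0.0227]
(276, 262) [110 142 192] [ 0.4964 -0.0128  0.0132]
top tub [621.5  -3.2] [61.9 61.5] 10.3
top board [ 458.8 -332.7] [130.9 133.3] 13.6
top deli [ 511.3 -111.4] [49.7 63.6] 5.2
scene red [ 0.5405 -0.0116] 0.0311 ell [540.  -10.3] [50.8 59.9] cent [ 0.5412 -0.0099  0.1223] [  1. 203. 205.]
scene green [0.6163 0.0789] 0.0306 ell [615.4  78.7] [50.5 58.6] cent [0.6165 0.079  0.1224] [ 65. 151. 150.]
scene blue [ 0.6257 -0.088 ] 0.0303 ell [624.9 -87.2] [51.  58.2] cent [ 0.6262 -0.0866  0.1224] [110. 187. 156.]
scene tub [626.   -1.3] [66.8 61.8] 10.0
scene board [ 464.3 -331.2] [141.6 134.1] 14.2
scene deli [513.1 -89.7] [59.3 34.1] 21.5
```

The measurements hold together: lid tops sit at z 0.122 with diameters near 52 mm, the tub reads 62x62 mm at z 0.054, and the tray and board sizes match. Moving the green jar first.

```bash
cat >> h.py <<'E'
def q(psi): return [np.cos(psi/2),np.sin(psi/2),0,0]
H=.078; ZT=.25
A=np.deg2rad(-1.6); SL={k:(.471+d*np.cos(A),.325+d*np.sin(A)) for k,d in dict(green=.09,blue=0,red=-.09).items()}
def F(): return np.round(r.current_contact_force(),1)
def pick(x,y,z,psi=0,sq=45,zt=ZT,op=1.0):
    r.set_gripper(op)
    p=r.current_tool_pos()
    r.move_linear([x,y,zt],q(psi),vel=.3)
    r.move_linear([x,y,z+.03],None,vel=.2); r.move_linear([x,y,z],None,vel=.08); f=F()
    r.set_gripper(0,sq); o=r.current_opening(); f2=F()
    r.move_linear([x,y,z+.03],None,vel=.08); r.move_linear([x,y,zt],None,vel=.25)
    print("pick",f,f2,"open",round(o,3),round(r.current_opening(),3),"after",F(),"t",round(r.current_t(),1))
def place(x,y,z,psi=0,zt=ZT,op=1.0):
    r.move_linear([x,y,zt],q(psi),vel=.3)
    r.move_linear([x,y,z+.02],None,vel=.2); r.move_linear([x,y,z+.001],None,vel=.05); f=F()
    r.set_gripper(op); r.sleep(.1)
    r.move_linear([x,y,z+.03],None,vel=.1); r.move_linear([x,y,zt],None,vel=.3)
    print("place",f,"t",round(r.current_t(),1), np.round(r.current_tool_pos(),4))
E
python3 - <<'E'
from h import *
r.move_linear([.40,-.25,.25],q(0),vel=.3); print(r.current_t())
pick(.6095,.0763,.012+H)
im=optics.get_image("scene");cv2.imwrite("pics/s1.png",im["pixels"][:,:,::-1])
E
```

```text
1.5167
pick [-0.4  0.4 -0.1] [-1.6  0.1  5.4] open 0.599 0.601 after [ 0.  -0.8 -3.8] t 6.1
```

View pics/s1.png

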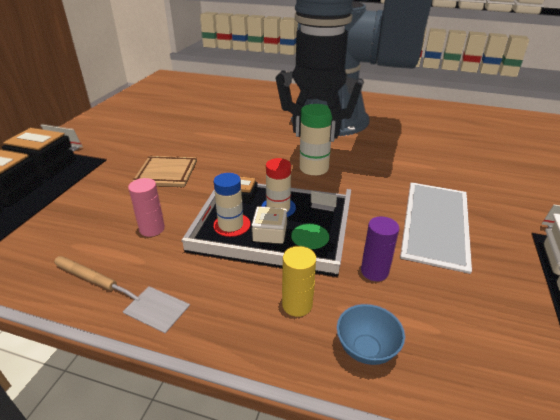

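The picture shows the green jar gripped upright at (316,140), with the green coaster fully visible at (310,236). I'll put it on the side tray and move the other two.

Run:
```python
from h import *
place(*SL["green"],.008+H)
pick(.6193,-.0895,.012+H); place(*SL["blue"],.008+H)
pick(.5344,-.0127,.012+H); place(*SL["red"],.008+H)
r.move_linear([.40,.1,.3],None,vel=.3)
r.move_to([.3,-.1,.35],q(0))
print(r.current_t())
im=optics.get_image("top");cv2.imwrite("pics/t2.png",im["pixels"][:,:,::-1]);np.save("t2.npy",im,allow_pickle=True)
im=optics.get_image("scene");cv2.imwrite("pics/s2.png",im["pixels"][:,:,::-1])
```

```text
place [ 0.4 -0.3 -2.5] t 10.1 [0.5607 0.3224 0.2497]
pick [-0.8 -0.3  0. ] [-0.4  0.7  4.9] open 0.598 0.597 after [-0.1  0.8 -3.9] t 14.8
place [-0.4 -0.1 -3.1] t 19.4 [0.4707 0.3249 0.2496]
pick [ 0.4 -0.5  0.3] [-0.6  0.8  6. ] open 0.595 0.593 after [-0.4 -0.1 -3.7] t 23.9
place [-0.5 -0.3 -1.8] t 28.2 [0.3808 0.3273 0.2495]
30.0667
```

View pics/t2.png

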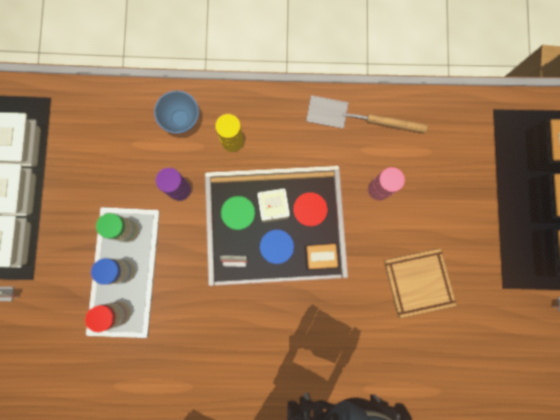

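View pics/s2.png

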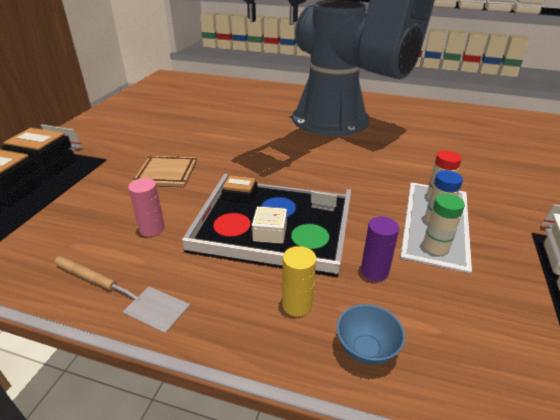

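All three jars stand upright on the metal tray, at top-view pixels (110,225), (106,271) and (100,318). The three coasters are fully visible and the tub hasn't moved. Next: measure the coasters, jars and tub.

```bash
cat >> h.py <<'E'
def measure(im,jars,padz=.012,n="top"):
    P=cloud(im);hs=hsv(im);h,s,v=cv2.split(hs);hue=dict(red=0,green=62,blue=110)
    for c,hh in hue.items():
        dh=np.abs(h.astype(int)-hh);dh=np.minimum(dh,180-dh)
        m=(dh<13)&(s>90)&(P[...,2]<.025)&(P[...,2]>0)&(np.hypot(P[...,0]-.59,P[...,1])<.16)
        if m.sum()>30:
            W=plane(im,contour(biggest(m)),padz)[:,:2];e=cv2.fitEllipse((W*1000).astype(np.float32))
            print(n,"pad",c,np.round(e[0],1),np.round(e[1],1))
    for c,(x,y,z) in jars.items():
        m=(abs(P[...,2]-z)<.003)&(np.hypot(P[...,0]-x,P[...,1]-y)<.045)
        W=plane(im,contour(biggest(m)),z)[:,:2];e=cv2.fitEllipse((W*1000).astype(np.float32))
        print(n,"jar",c,np.round(e[0],1),np.round(e[1],1),"ref",np.round([x,y],4), hs[biggest(m)].mean(0).round())
def sq(im,x,y,z,rad,tol=.004):
    P=cloud(im);m=(abs(P[...,2]-z)<tol)&(np.hypot(P[...,0]-x,P[...,1]-y)<rad)
    W=plane(im,contour(biggest(m)),z)[:,:2];c,s_,a=cv2.minAreaRect((W*1000).astype(np.float32));return np.round(c,1),np.round(s_,1),round(a,1)
E
python3 - <<'E'
from h import *
im=np.load("t2.npy",allow_pickle=True).item()
measure(im,{k:(*v,.118) for k,v in SL.items()})
print("tub",sq(im,.6215,-.003,.054,.06),"deli",sq(im,.511,-.11,.046,.06))
im=optics.get_image("scene");measure(im,{},n="scene")
E
```

```text
top pad red [619. -88.] [81.  81.7]
top pad green [607.  77.] [76.1 76.8]
top pad blue [531.8 -12.8] [76.3 76.6]
top jar green [560.7 321.7] [48.1 51. ] ref [0.561  0.3225] [ 62. 136. 187.]
top jar blue [470.  323.6] [49.2 51.3] ref [0.471 0.325] [111. 143. 186.]
top jar red [380.4 326.8] [48.8 50.9] ref [0.381  0.3275] [  2. 186. 232.]
tub (array([621.6,  -3.2]), array([61.7, 61.4]), 10.3) deli (array([ 511.4, -111.5]), array([49.7, 63.6]), 4.8)
scene pad red [735.3  -3.6] [ 44.5 162.2]
scene pad green [606.2  77.9] [77.4 80. ]
scene pad blue [521.9 -10. ] [60.4 83.7]
```

Run:
```python
from h import *
a=np.deg2rad
pick(.6218,-.0028,.037,psi=a(10.3),sq=35,zt=.2)
im=optics.get_image("scene");cv2.imwrite("pics/s3.png",im["pixels"][:,:,::-1])
place(.459,-.3328,.039,psi=a(13.6),zt=.2)
r.move_linear([.35,-.1,.3],q(0),vel=.3)
im=optics.get_image("top");cv2.imwrite("pics/t3.png",im["pixels"][:,:,::-1])
np.save("t3.npy",im,allow_pickle=True)
print("tub",sq(im,.459,-.333,.056,.06),r.current_t())
im=optics.get_image("scene");cv2.imwrite("pics/s4.png",im["pixels"][:,:,::-1])
im=np.load("t2.npy",allow_pickle=True).item();h,s,v=cv2.split(hsv(im))
for t in (110,140,170):
    m=((h<5)|(h>175))&(s>t);P=cloud(im);m&=(P[...,2]<.025)&(np.hypot(P[...,0]-.615,P[...,1]+.088)<.05)
    m=cv2.morphologyEx(m.astype(np.uint8),cv2.MORPH_OPEN,np.ones((7,7)))
    e=cv2.fitEllipse((plane(im,contour(biggest(m)),.012)[:,:2]*1000).astype(np.float32));print(t,np.round(e[0],1),np.round(e[1],1))
```

```text
pick [-0.   0.1  0.3] [-0.7 -0.1  3.7] open 0.722 0.721 after [-0.5 -0.5 -0.7] t 34.7
place [ 0.2 -0.  -2. ] t 39.0 [ 0.4588 -0.3326  0.1997]
tub (array([ 458. , -331.9]), array([61.2, 61.5]), 13.6) 40.125
110 [619.  -87.7] [78.9 79.2]
140 [620.2 -87.5] [74.  77.6]
170 [620.9 -86.9] [68.7 76.5]
```

View pics/t3.png

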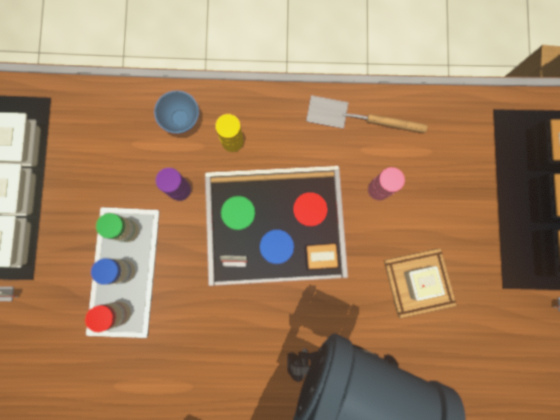

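View pics/s4.png

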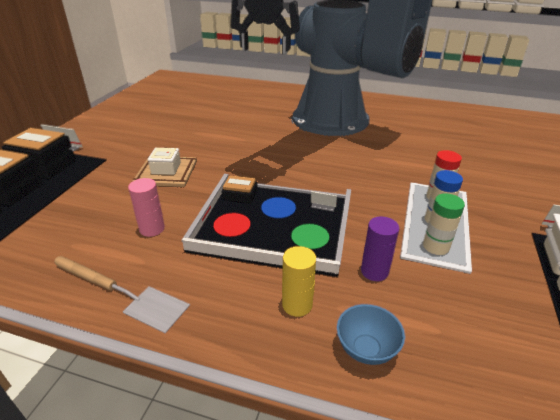

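The tub is upright in the middle of the board: its centre measures (458.0,-331.9) mm against (458.9,-333) for the board, at the same angle. Before returning the jars, I'll check the coaster centres with the wrist camera.

Run:
```python
from h import *
from scipy.spatial.transform import Rotation as Ro
r.move_linear([.53,0,.36],q(0),vel=.3); r.sleep(.2)
p=np.array(r.current_tool_pos());o=r.current_ee_rot();im=optics.get_image("wrist")
cv2.imwrite("pics/w1.png",im["pixels"][:,:,::-1])
T=np.eye(4);T[:3,:3]=Ro.from_quat(o).as_matrix();T[:3,3]=p
im["camera_from_world"]=np.linalg.inv(T@im["mount"])
h,s,v=cv2.split(hsv(im))
for c,hh in dict(red=0,green=62,blue=110).items():
    dh=np.abs(h.astype(int)-hh);dh=np.minimum(dh,180-dh);m=(dh<7)&(s>120)
    m=cv2.morphologyEx(m.astype(np.uint8),cv2.MORPH_OPEN,np.ones((9,9)))
    try:
        cc=contour(biggest(m));e=cv2.fitEllipse((plane(im,cc,.012)[:,:2]*1000).astype(np.float32));print(c,np.round(e[0],1),np.round(e[1],1),cc.mean(0).round())
    except Exception as ex: print(c,ex)
```

```text
red [619.2 -87.3] [77.4 78. ] [345.  90.]
green [607.5  77.9] [75.5 75.8] [219. 100.]
blue [532.7 -12.1] [76.8 77.8] [287. 156.]
```

View pics/w1.png

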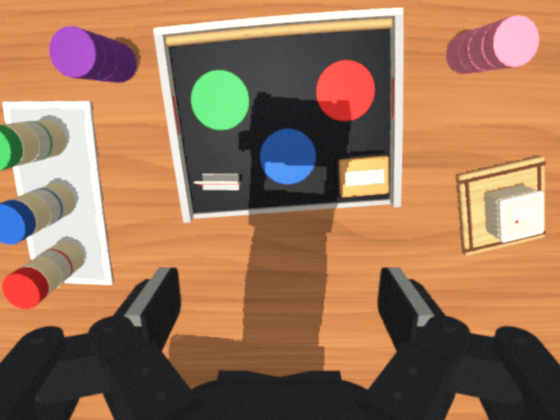

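The wrist view shows all three coasters clear at (345,90), (219,100) and (287,156), and its centres agree with the top camera to about 1 mm. Returning the jars.

Run:
```python
from h import *
pads=dict(red=(.6193,-.0874),green=(.6075,.0776),blue=(.5325,-.0124))
for c in ("red","blue","green"):
    pick(*SL[c],.008+H); place(*pads[c],.012+H)
r.move_linear([.40,.05,.3],None,vel=.3)
r.move_to([.3,-.1,.35],q(0)); r.sleep(.3)
im=optics.get_image("top");cv2.imwrite("pics/t5.png",im["pixels"][:,:,::-1])
measure(im,{k:(*v,.122) for k,v in pads.items()})
print("tub",sq(im,.459,-.333,.056,.06),"deli",sq(im,.511,-.11,.046,.06),r.current_t())
im=optics.get_image("scene");cv2.imwrite("pics/s5.png",im["pixels"][:,:,::-1])
```

```text
pick [-0.  -0.4 -0.2] [-0.3 -0.1  6.5] open 0.602 0.595 after [-0.3  0.4 -3.9] t 45.9
place [-0.2  0.1 -2.4] t 50.6 [ 0.619  -0.0873  0.2496]
pick [ 0.2 -0.4  0.4] [-1.6 -1.8  6.1] open 0.601 0.595 after [ 0.3 -1.  -4.3] t 55.4
place [-0.2  0.5 -4. ] t 59.6 [ 0.5322 -0.0124  0.2496]
pick [ 0.4 -0.6  0.4] [-0.   1.1  4.4] open 0.596 0.598 after [-0.2 -0.2 -3. ] t 64.0
place [-0.5 -0.3 -2.1] t 68.0 [0.6072 0.0776 0.2496]
top pad red [623.1 -90.3] [79.9 93.7]
top pad green [609.2  78.1] [71.3 78.2]
top pad blue [533.5 -13.1] [71.8 74.3]
top jar red [618.3 -87.3] [49.2 49.6] ref [ 0.6193 -0.0874] [  2. 195. 234.]
top jar green [606.8  77.1] [49.4 49.5] ref [0.6075 0.0776] [ 64. 144. 192.]
top jar blue [532.6 -12.9] [48.9 49.8] ref [ 0.5325 -0.0124] [109. 158. 202.]
tub (array([ 458. , -331.9]), array([61.2, 61.5]), 13.7) deli (array([ 511.4, -111.3]), array([49.7, 63.7]), 5.0) 69.975
```

View pics/t5.png

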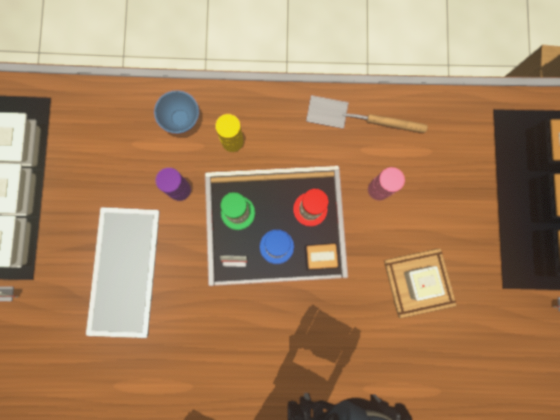

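View pics/s5.png

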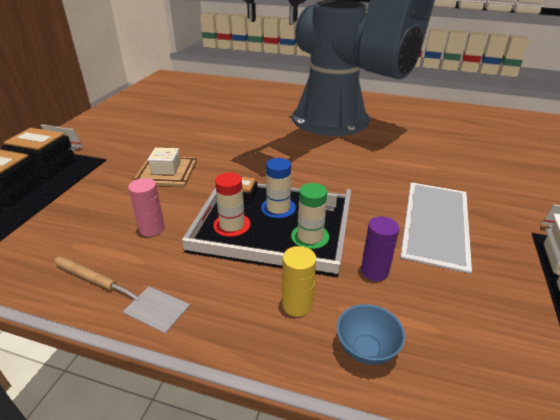

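The final views show each jar upright and centred on its own coaster: red (231,205), blue (278,188) and green (311,215) in the scene view. The tub is on the board, and the deli box hasn't moved. Handing in.

```bash
python3 -c "
from cell import r
print(r.hand_in(), r.current_t())"
```

```text
the job is handed in; nothing more can be done
the job is handed in; nothing more can be done
```

The job is done in the order asked and handed in at about 70 s. I moved all three jars to the metal tray, set the tub on the order board, then put each jar back on the coaster of its own colour.

- **Jars:** lid centres in the top camera are within about 1 mm of the coaster centres I measured while the coasters were empty. All three stand upright.
- **Tub:** it measures about 1.5 mm from the board's centre and is aligned with the board.
- **Bystanders:** the deli box reads within about 0.2 mm of where it was before. The look-alike jars appear where they were in the pictures; I did not measure them again.
- **Checks that disagreed:** early lid and tub readings from the scene camera were 4–7 mm off in x because the mask caught side walls. Two of its coaster readings were also polluted, so I didn't use them. In the last top view the coaster fits are unreliable, because the jars hide most of each coaster. I relied on the empty-coaster readings, where the top and wrist cameras agreed to about 1 mm.
- **Contact:** wrist-force readings stayed below about 7 N wherever I sampled them, at the grips and placings.

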